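Set out the film-developing caddy

ROBOT

A 6-joint arm with a two-finger parallel gripper is mounted at the origin on a cart in front of the work surface, level with it; the furniture and walls round the work are solid. World frame = base frame: x ahead of the robot, y to its left, z up, the work surface at z = 0. Lengths are in m, angles in degrees, forces in N, time in s.
With the tool pointing down it reaches from about 0.375 to 0.9 m from the base axis. Payload 3.1 kg.
Tool frame: the origin (TCP) lies between the finger pads; the fingertips stand 11 mm ahead of it and the grasp point (between the pads) lies 8 mm behind it; z points along the fingers, y is the line along which they close (so a half turn about z gives the same grasp; the last joint's range is limited). The gripper opens to 87 mm and grips with 3 to 60 N. Pads are 19 mm wide; open, the fingers measure 117 mm over their backs; the gripper's body (75 mm by 190 mm) begins 51 mm behind the grasp point.
Start: joints at [-10.227, 30.224, 82.088, -0, 67.689, -10.227], TCP at [0.625, 0, 0.234] pointing down, gripper open.
Joint ranges: [-176.69, 176.69], [-43.24, 126.21], [12.49, 139.97], [-82, 262], [0, 151.66], [-163.58, 163.58]. Speed limits (degrees/s): [159.86, 159.86, 180, 180, 180, 180].

INTERFACE

Orientations are given as a 3x3 rotation matrix whose columns are the frame's x, y, z axes.
In Python, from rig import bot, viewer, workorder, nets gives the robot as it stands. The module is installed in compiled form; this text tells all that it offers.
- The arm moves only by the tool move_arm, never from a script. Its argument "increments" is a list of rows, each a list of 7 numbers: the shift along the tool's x, y, z normalised to -1 to 1, where 1 is 0.3 m, then the turn, a rotation vector about the tool's x, y, z normalised to -1 to 1, where 1 is pi rad, then the opening, from 0 (shut) to 1 (fully open). In form: [[tx, ty, tz, wx, wy, wz, grip], ...]. A call has 1 to 10 rows; each row is the pose to reach, as a shift and turn from the pose commanded when the call began, along the tool's axes at that moment, turning the shorter way round; what a row does not reach only later rows make up. A row lasts 1/12 s, in which the tool goes at most 41.7 mm and 7.16 degrees, less where a joint would pass 70% of its speed; a pose out of reach is approached as far as the arm can. A call with a number of a shift or a turn outside -1 to 1 is refused whole. A call with a gripper value outside its range is refused whole. The fingers move at their own pace and stop on an object; the grip force is fixed at half the most. Time passes only in rows, so rows that repeat a pose let the fingers close. It gives the time, the measured TCP pose, the force, the opening and the grip force at its end, in the units of the state.
- bot.read_state(): the state, without advancing time (a new reading comes with each control period).
- viewer.capture(name): name is "scene" or "side" or "wrist"; returns a dict with "image" (384x512x3 uint8, blue, green, red), "K" (3x3 intrinsics, pixels), "dist" ([k1, k2, p1, p2, k3] as OpenCV has them; the pictures are not rectified), "eye" and "orientation" of the camera in the world. Camera axes: x right, y up, looking along -z (the intrinsics and any distortion apply to the point x, -y, -z); pixel columns grow to the right and rows downward; lengths in m; the calibration is good to about 2 mm. A picture is of the moment at which its call begins. There is no depth.
- workorder.hand_in(): hands the job in; it is judged then, once.
Trained networks look in the newest picture that a camera, given by its name, has taken for a name from the list of things; names that differ only in an ending like _2 or _b are one class to them, and where a whole thing is asked for, a point or a joint stands for the part that bears it (a point fixed in the world has none). Each returns a list of dicts, best first, with "conf" (0 to 1); they miss things now and then, are a little off and sometimes report something else, mostly with a low value. They report only what shows in the picture. A call takes as long as a camera call. They do not tell look-alikes from the thing itself.
- nets.find_in(camera, thing): "location" ([column, row] in pixels, amid what is visible of it).
The state is a dict: "time_s": time; "joint_positions": joint angles; "qvel": joint speeds; "tau": joint torques, N m; "position": TCP position; "tcp_rot": TCP orientation; "force": force on the tool from outside, world axes, zero at the start; "moment": the same for the moment, N m; "opening": opening from 0.0 (shut) to 1.0 (fully open); "grasp_force": force on a finger pad.
Only numpy, scipy, OpenCV 4.12 (cv2) and the standard library are available. Lean on these libraries where they do the work, as an engineer would, in place of code of your own. Each camera call takes 0.05 s, during which the arm holds its last target. There are 200 camera calls.

TASK

Set out the plywood caddy for developing a film, from the things scattered on the front part of the worktop (not the stock along its back): stand the film cassette in the square pocket, the film can in the small round cup, the smaller of the two wire reels in the large round cup, and the dropper bottle between the four posts of the bottle stand. Each must stand upright in the middle of its holder, flat on its floor, and none may be knocked over on the way; leave the larger reel and the rubber blower, which do not belong in it, where they are.

Things in the scene. Friction and masses are not known exactly. Their poses are not given: they have to be found in the camera images.
- cassette_mid (a point): The 35 mm film cassette on the front part of the worktop, loose, upright: a metal drum 25 mm across with a short thin film lip at one side and a spool knob on top. 26 x 33 mm (own x, y), 46 mm high with the knob (drum 41 mm), about 22 g. This point: centre of that block, half-way up; the drum's axis lies 4 mm towards -y of it and the lip points to +y; z up. Pinch the drum across x.
- can_mid (a point): The film can on the front part of the worktop, loose, upright: a closed plain cylinder with a press lid, body 32 mm across, lid 34 mm across, 56 mm high, about 28 g. This point: on its axis, half-way up; z up.
- small_reel_mid (a point): The smaller of two like wire film reels, loose, lying flat (axis upright): 54 mm across, 35 mm high. This point: on its axis, half-way up; z up. Take it across its full width.
- dropper_mid (a point): The dropper bottle, loose, upright: brown cylindrical body 29 mm across up to 62 mm above its underside, narrow neck and dark rubber teat above, 101 mm high in all, about 45 g; its foot is slightly uneven, so that it may lean some 4 degrees. This point: on its axis, half-way up (50 mm above its underside); z up.
- large_reel_mid (a point): The larger of the two wire film reels, loose, lying flat: 66 mm across, 45 mm high. Does not belong in the caddy. This point: on its axis, half-way up.
- blower_mid (a point): The rubber air blower, loose, upright: dark bulb 58 mm across with a thin nozzle on top, 112 mm high. Does not belong in the caddy. This point: on its axis, half-way up.
- square_pocket_floor (a point): Fixed in one quarter (any) of the caddy, a fixed square plywood tray 186 mm wide with a 26 mm rim; centres of neighbouring holders are 88 mm apart. The square pocket: 60 mm square outside, 54 mm inside, rim 12 mm above its floor. This point: the centre of its floor's upper surface, 8 mm above the worktop; z up, x and y along the caddy's sides.
- small_cup_floor (a point): Fixed in one quarter (any) of the caddy, a fixed square plywood tray 186 mm wide with a 26 mm rim; centres of neighbouring holders are 88 mm apart. The small round cup: 58 mm across outside, 52 mm inside, rim 12 mm above its floor. This point: the centre of its floor's upper surface, 8 mm above the worktop; z up, x and y along the caddy's sides.
- large_cup_floor (a point): Fixed in one quarter (any) of the caddy, a fixed square plywood tray 186 mm wide with a 26 mm rim; centres of neighbouring holders are 88 mm apart. The large round cup: 80 mm across outside, 74 mm inside, rim 12 mm above its floor. This point: the centre of its floor's upper surface, 8 mm above the worktop; z up, x and y along the caddy's sides.
- bottle_stand_floor (a point): Fixed in one quarter (any) of the caddy, a fixed square plywood tray 186 mm wide with a 26 mm rim; centres of neighbouring holders are 88 mm apart. The bottle stand: a flat plate 62 mm square with four upright steel posts 11 mm thick, 25 mm tall, centred 19.5 mm to each side of the middle. This point: the centre of its floor's upper surface, 8 mm above the worktop; z up, x and y along the caddy's sides.
Not all that is in view belongs to the job. Leave any purple look-alike of the part that bears can_mid alone.

How it is judged (in metres and radians):
At the end, for the whole second after the job is handed in: Cassette in square pocket, can in small cup, smaller reel in large cup, dropper bottle in bottle stand: each within 15 mm of the centre, on the floor (4 mm), upright within 0.15 rad, at rest; larger reel and blower upright, within 20 mm of their start (horizontal distance between cassette_mid and square_pocket_floor below 0.015 m and z of cassette_mid in the frame of square_pocket_floor between 0.019 and 0.027 m and angle between each of cassette_mid, can_mid, small_reel_mid, dropper_mid, large_reel_mid, blower_mid's own z axis and vertical below 0.15 rad and linear speed of each of cassette, can, small_reel, dropper below 0.02 m/s and horizontal distance between can_mid and small_cup_floor below 0.015 m and z of can_mid in the frame of small_cup_floor between 0.024 and 0.032 m and horizontal distance between small_reel_mid and large_cup_floor below 0.015 m and z of small_reel_mid in the frame of large_cup_floor between 0.0135 and 0.0215 m and horizontal distance between dropper_mid and bottle_stand_floor below 0.015 m and z of dropper_mid in the frame of bottle_stand_floor between 0.0465 and 0.0545 m and distance of each of large_reel_mid, blower_mid from where it was at the start of the episode below 0.02 m); the robot touches nothing.
It fails at once if one of the four things to gather is tipped over (angle between any of cassette_mid, can_mid, small_reel_mid, dropper_mid's own z axis and vertical above 0.6 rad).
It fails at once if the larger reel or the blower is moved from its place (distance of any of large_reel_mid, blower_mid from where it was at the start of the episode above 0.03 m).
It also fails if it takes over 128 s, if anything falls off the work surface, if the arm or the gripper's body presses on something with over 40 N, if the wrist force passes 120 N, or if a joint passes its speed limit or range.

## Working session

There is one attempt and no reset: what is moved stays moved. The work goes in short steps, Python scripts to look and compute and a tool call to move; the robot and the scene stay as the last step left them, time stands still between calls to the robot, and variables do not carry over. Pictures are saved under pics/ and viewed, at most 17 in all, crops included, and the job is handed in when it is done.

Besides the shell and the picture viewer there is one more tool, called after ">>>" in YAML: its name, and indented under it one key for each argument. move_arm: Moves the arm, as the interface text tells. Its arguments: {"type":"object","properties":{"increments":{"type":"array"}},"required":["increments"]}

```bash
mkdir -p pics; cat > h.py <<'E'
import numpy as np, cv2
from rig import bot, viewer, workorder, nets
def ray(c,uv):
    p=cv2.undistortPoints(np.array([[uv]],float),c["K"],np.array(c["dist"],float))[0,0]
    d=np.array(c["orientation"])@np.array([p[0],-p[1],-1.]); return np.array(c["eye"]),d
def onz(c,uv,z):
    e,d=ray(c,uv); return e+d*(z-e[2])/d[2]
def proj(c,X):
    R=np.array(c["orientation"]);q=R.T@(np.array(X,float)-c["eye"]);q=np.array([q[0],-q[1],-q[2]])
    return cv2.projectPoints(q.reshape(1,1,3),np.zeros(3),np.zeros(3),c["K"],np.array(c["dist"],float))[0][0,0]
Z=dict(cassette_mid=.023,can_mid=.028,small_reel_mid=.0175,dropper_mid=.05,large_reel_mid=.0225,blower_mid=.056,square_pocket_floor=.008,small_cup_floor=.008,large_cup_floor=.008,bottle_stand_floor=.008)
E
python3 - <<'E'
from h import *
for n in ["scene","side","wrist"]:
    c=viewer.capture(n); cv2.imwrite(f"pics/{n}0.png",c["image"]); print(n,np.round(c["eye"],3),np.round(c["K"],0).tolist())
    for t,z in Z.items():
        print(t,[(np.round(r["location"]).tolist(),round(r["conf"],2),np.round(onz(c,r["location"],z)[:2],3).tolist()) for r in nets.find_in(n,t)[:4]])
E
```

```text
scene [0.145 0.626 0.56 ] [[410.0, 0.0, 249.0], [0.0, 410.0, 189.0], [0.0, 0.0, 1.0]]
cassette_mid [([226.0, 213.0], 0.54, [0.6, 0.011])]
can_mid [([184.0, 238.0], 0.68, [0.62, 0.136]), ([162.0, 219.0], 0.56, [0.706, 0.109])]
small_reel_mid [([144.0, 283.0], 0.73, [0.608, 0.269])]
dropper_mid [([217.0, 310.0], 0.56, [0.436, 0.273]), ([186.0, 238.0], 0.48, [0.597, 0.153])]
large_reel_mid [([258.0, 268.0], 0.72, [0.444, 0.129])]
blower_mid [([286.0, 226.0], 0.89, [0.441, 0.026])]
square_pocket_floor [([308.0, 183.0], 0.84, [0.505, -0.225])]
small_cup_floor [([326.0, 168.0], 0.59, [0.498, -0.324])]
large_cup_floor [([355.0, 177.0], 0.86, [0.411, -0.317]), ([182.0, 238.0], 0.32, [0.641, 0.121])]
bottle_stand_floor [([337.0, 195.0], 0.91, [0.42, -0.211]), ([322.0, 167.0], 0.24, [0.507, -0.324])]
side [0.327 0.926 0.848] [[487.0, 0.0, 257.0], [0.0, 487.0, 202.0], [0.0, 0.0, 1.0]]
cassette_mid [([239.0, 229.0], 0.46, [0.604, 0.016])]
can_mid [([222.0, 256.0], 0.72, [0.615, 0.128]), ([293.0, 271.0], 0.68, [0.441, 0.139]), ([188.0, 243.0], 0.54, [0.711, 0.103])]
small_reel_mid [([210.0, 296.0
[... 249 characters left out ...]
ll_cup_floor [([299.0, 170.0], 0.57, [0.502, -0.308])]
large_cup_floor [([324.0, 173.0], 0.61, [0.423, -0.307]), ([323.0, 186.0], 0.45, [0.419, -0.239])]
bottle_stand_floor [([322.0, 189.0], 0.84, [0.42, -0.226])]
wrist [0.624 0.072 0.384] [[302.0, 0.0, 257.0], [0.0, 302.0, 193.0], [0.0, 0.0, 1.0]]
cassette_mid [([236.0, 165.0], 0.79, [0.599, 0.009])]
can_mid [([246.0, 50.0], 0.95, [0.613, 0.137]), ([335.0, 75.0], 0.85, [0.712, 0.112])]
small_reel_mid []
dropper_mid []
large_reel_mid [([94.0, 58.0], 0.63, [0.44, 0.131])]
blower_mid [([119.0, 185.0], 0.7, [0.469, -0.008])]
square_pocket_floor [([177.0, 312.0], 0.77, [0.508, -0.212])]
small_cup_floor []
large_cup_floor []
bottle_stand_floor []
```

```bash
python3 - <<'E'
import cv2
for n in ["scene","wrist"]:
    i=cv2.imread(f"pics/{n}0.png"); cv2.imwrite(f"pics/{n}0b.png",cv2.resize(i,(800,600),interpolation=cv2.INTER_CUBIC))
E
```

```text
(no output)
```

View pics/scene0b.png

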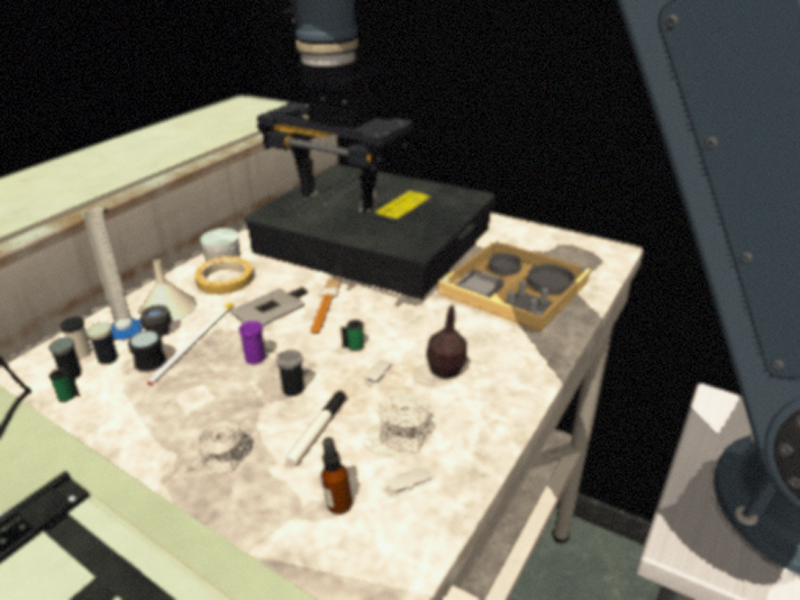

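View pics/wrist0b.png

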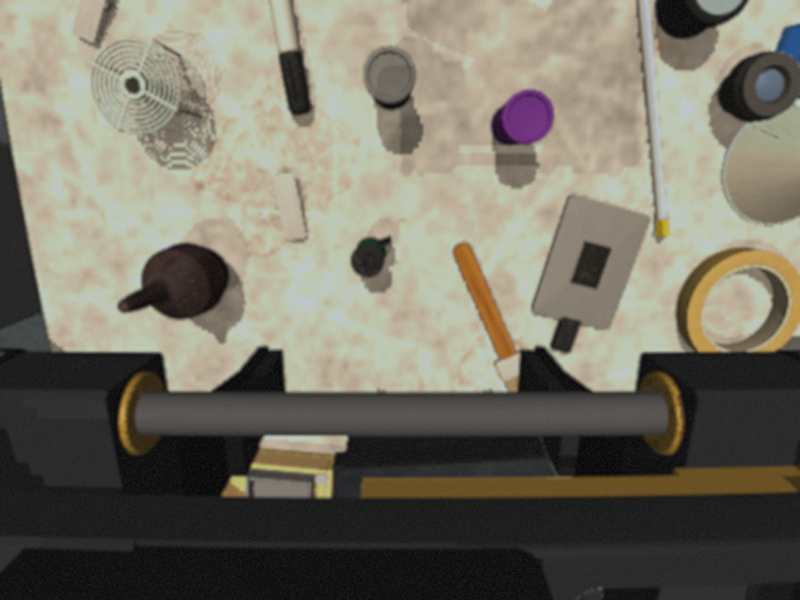

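The scene view (800x600 scale) shows:
- Caddy at about (515,283).
- Blower at (447,345), cassette at (353,335), can at (290,372), and the purple look-alike at (252,342).
- Dropper at (337,480), large reel at (405,420), small reel at (222,440).

The wrist view shows the cassette drum at (367,258) with its lip pointing up and to the right. Next I'll look at the caddy.

```bash
cat >> h.py <<'E'
def goal(p,yaw=None,tilt0=True):
    """increment (shift 3, turn 3 normalised) to reach world p, tool down, with tool y axis at yaw (deg, mod 180)"""
    from scipy.spatial.transform import Rotation as Ro
    s=bot.read_state();R=np.array(s["tcp_rot"]);t=(R.T@(np.array(p)-s["position"]))/.3
    y0=np.degrees(np.arctan2(R[1,1],R[0,1]))
    if yaw is None: yaw=y0
    a=np.radians(y0+((yaw-y0+90)%180-90))
    y=np.array([np.cos(a),np.sin(a),0]);z=np.array([0,0,-1.]);Rg=np.c_[np.cross(y,z),y,z]
    w=Ro.from_matrix(R.T@Rg).as_rotvec()/np.pi
    return np.round(np.r_[t,w],3).tolist()
def st():
    s=bot.read_state();R=np.array(s["tcp_rot"]);print(s["time_s"],np.round(s["position"],4),"yaw",round(np.degrees(np.arctan2(R[1,1],R[0,1])),1),"op",round(s["opening"]*87,1),"gf",s["grasp_force"],"F",np.round(s["force"],1),"q",np.round(s["joint_positions"],0))
E
python3 -c "
from h import *
st();print(np.round(bot.read_state()['tcp_rot'],3).tolist()); print(goal([.46,-.34,.234]))"
```

```text
1.65 [0.625  0.     0.2335] yaw -0.0 op 86.9 gf 0.0 F [ 0.4  0.6 -0.7] q [-10.  30.  82.  -0.  68. -10.]
[[0.0, 1.0, 0.0], [1.0, -0.0, -0.0], [-0.0, 0.0, -1.0]]
[-1.133, -0.55, -0.001, 0.0, 0.0, -0.0]
```

>>> move_arm:
  increments:
    - [-1,-0.55,0,0,0,0,1]
    - [-1,-0.55,0,0,0,0,1]
    - [-1,-0.55,0,0,0,0,1]
    - [-1,-0.55,0,0,0,0,1]
    - [-1,-0.55,0,0,0,0,1]
    - [-1,-0.55,0,0,0,0,1]
    - [-1,-0.55,0,0,0,0,1]
    - [-1,-0.55,0,0,0,0,1]
    - [-1,-0.55,0,0,0,0,1]
    - [-1,-0.55,0,0,0,0,1]

```text
time_s: 2.48
position: [0.4588, -0.3029, 0.2337]
tcp_rot: [[0.005, 1.0, 0.0], [1.0, -0.005, -0.001], [-0.001, 0.0, -1.0]]
force: [0.2, 0.8, 0.0]
opening: 1.001
grasp_force: 0.0
```

```bash
python3 - <<'E'
from h import *
st()
c=viewer.capture("wrist"); cv2.imwrite("pics/cad.png",cv2.resize(c["image"],(800,600),interpolation=cv2.INTER_CUBIC))
for t,z in Z.items():
    if 'floor' in t: print(t,[(np.round(r["location"]).tolist(),round(r["conf"],2),np.round(onz(c,r["location"],z)[:2],4).tolist()) for r in nets.find_in("wrist",t)[:3]])
E
```

```text
2.4833 [ 0.4588 -0.3029  0.2337] yaw -0.3 op 87.1 gf 0.0 F [0.2 0.8 0. ] q [-45.  24.  93.  -0.  63. -45.]
square_pocket_floor [([300.0, 105.0], 0.61, [0.5108, -0.2242])]
small_cup_floor [([290.0, 174.0], 0.6, [0.5007, -0.3096])]
large_cup_floor [([218.0, 171.0], 0.7, [0.409, -0.3052])]
bottle_stand_floor [([226.0, 96.0], 0.98, [0.4222, -0.214])]
```

View pics/cad.png

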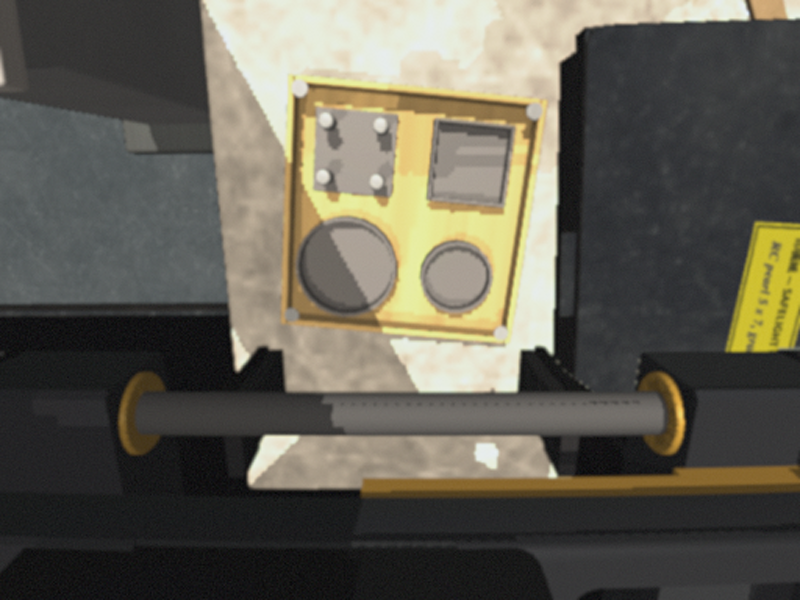

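```bash
cat > cad.py <<'E'
from h import *
c=viewer.capture("wrist")
f=lambda u,z: onz(c,(u[0]*.64+0,u[1]*.64),z)[:2]
C=[f(u,.026) for u in [(292,75),(546,101),(506,345),(284,322)]]
print("outer corners",np.round(C,4).tolist(),"c",np.mean(C,0),[round(np.linalg.norm(C[i]-C[i-1]),4) for i in range(4)])
P=[f(u,.033) for u in [(326,120),(380,125),(377,181),(323,177)]]
print("posts",np.mean(P,0),[round(np.linalg.norm(P[i]-P[i-1]),4) for i in range(4)])
L=f((348,265),.020);S=f((457,275),.020)
Q=[f(u,.02) for u in [(433,118),(516,123),(505,208),(429,202)]]
print("large",L,"small",S,"pocket",np.mean(Q,0),[round(np.linalg.norm(Q[i]-Q[i-1]),4) for i in range(4)])
B,K=np.mean(P,0),np.mean(Q,0)
print("dists",[np.linalg.norm(a-b) for a,b in ((B,K),(K,S),(S,L),(L,B))],"centre",(B+K+L+S)/4)
# square fit of 4 centres + corners
obs=np.array([B,K,S,L]);m=obs.mean(0)
mod=np.array([[-1,1],[1,1],[1,-1],[-1,-1]])*.044
o=obs-m; a=np.arctan2((mod[:,0]*o[:,1]-mod[:,1]*o[:,0]).sum(),(mod*o).sum())
mm=(m+np.mean(C,0))/2
R=np.array([[np.cos(a),-np.sin(a)],[np.sin(a),np.cos(a)]])
print("yaw",np.degrees(a),"B,K,S,L",np.round(mod@R.T+mm,4).tolist(), "resid",np.round(obs-(mod@R.T+m),4).tolist())
print("board edge z0/z.1",f((583,35),.0),f((583,35),.06))
E
python3 cad.py
```

```text
outer corners [[0.3828, -0.1588], [0.5629, -0.1752], [0.5451, -0.3599], [0.3666, -0.341]] c [ 0.46435878 -0.2587308 ] [np.float64(0.1829), np.float64(0.1809), np.float64(0.1855), np.float64(0.1795)]
posts [ 0.4243151  -0.21073608] [np.float64(0.0392), np.float64(0.0381), np.float64(0.0385), np.float64(0.0391)]
large [ 0.41834074 -0.2957916 ] small [ 0.50413795 -0.30352205] pocket [ 0.51165292 -0.21872115] [np.float64(0.0603), np.float64(0.0609), np.float64(0.0616), np.float64(0.0582)]
dists [np.float64(0.08770208860169647), np.float64(0.08513323228301531), np.float64(0.08614476664360828), np.float64(0.08526508409989998)] centre [ 0.46461168 -0.25719272]
yaw -4.866849946035483 B,K,S,L [[0.4244, -0.2104], [0.5121, -0.2179], [0.5046, -0.3055], [0.4169, -0.2981]] resid [[-0.0002, -0.0011], [-0.0005, -0.0016], [-0.0006, 0.0012], [0.0013, 0.0015]]
board edge z0/z.1 [ 0.59488606 -0.12471113] [ 0.57377764 -0.14059502]
```

>>> move_arm:
  increments:
    - [1,0.24,0,0,0,0,1]
    - [1,0.24,0,0,0,0,1]
    - [1,0.24,0,0,0,0,1]
    - [1,0.24,0,0,0,0,1]
    - [1,0.24,0,0,0,0,1]
    - [1,0.24,0,0,0,0,1]
    - [1,0.24,0,0,0,0,1]
    - [1,0.24,0,0,0,0,1]
    - [1,0.24,0,0,0,0,1]

```text
time_s: 3.53
position: [0.5322, 0.0055, 0.2337]
tcp_rot: [[-0.008, 1.0, 0.0], [1.0, 0.008, 0.001], [0.001, 0.0, -1.0]]
force: [0.6, 0.1, 0.1]
opening: 1.006
grasp_force: 0.0
```

>>> move_arm:
  increments:
    - [0.6,0,0,0,0,0,1]
    - [0.6,0,0,0,0,0,1]
    - [0.6,0,0,0,0,0,1]
    - [0.6,0,0,0,0,0,1]
    - [0.6,0,0,0,0,0,1]
    - [0.6,0,0,0,0,0,1]
    - [0.6,0,0,0,0,0,1]
    - [0.6,0,0,0,0,0,1]

```text
time_s: 4.2
position: [0.5319, 0.1789, 0.2334]
tcp_rot: [[0.0, 1.0, -0.0], [1.0, -0.0, -0.001], [-0.001, -0.0, -1.0]]
force: [-0.4, -0.1, 0.1]
opening: 0.997
grasp_force: 0.0
```

```bash
python3 - <<'E'
from h import *
st()
c=viewer.capture("wrist"); cv2.imwrite("pics/obj.png",cv2.resize(c["image"],(800,600),interpolation=cv2.INTER_CUBIC))
for t,z in Z.items():
    if 'mid' in t: print(t,[(np.round(r["location"]).tolist(),round(r["conf"],2),np.round(onz(c,r["location"],z)[:2],4).tolist()) for r in nets.find_in("wrist",t)[:3]])
E
```

```text
4.2 [0.5319 0.1789 0.2334] yaw -0.0 op 86.7 gf 0.0 F [-0.4 -0.1  0.1] q [ 7. 25. 91. -0. 63.  7.]
cassette_mid [([305.0, 288.0], 0.96, [0.5967, 0.018])]
can_mid [([325.0, 211.0], 0.58, [0.6164, 0.1309])]
small_reel_mid [([323.0, 90.0], 0.8, [0.6083, 0.2746])]
dropper_mid [([184.0, 100.0], 0.65, [0.4534, 0.2616])]
large_reel_mid [([186.0, 206.0], 0.78, [0.4422, 0.135])]
blower_mid [([208.0, 305.0], 0.91, [0.4696, 0.0143])]
```

View pics/obj.png

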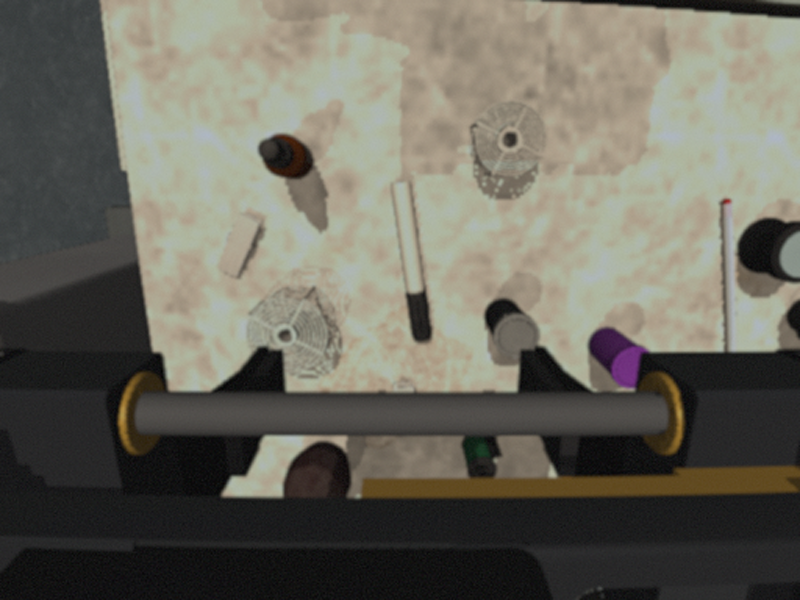

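```bash
python3 - <<'E'
from h import *
c=viewer.capture("wrist")
f=lambda u,z: np.round(onz(c,(u[0]*.64,u[1]*.64),z)[:2],4)
print("can",f((515,332),.056)); print("reel",f((510,139),.035),"w",f((472,139),.035),f((546,139),.035))
print("drop",f((269,149),.101),f((293,158),.05), "large",f((286,333),.045))
for X in ([.608,.269,.035],[.608,.269,0],[.449,.271,.1],[.449,.271,0],[.615,.133,.056],[.615,.133,0]): print(X,proj(c,X)/.64)
print(goal([.608,.268,.1],45))
E
```

```text
can [0.6153 0.1382]
reel [0.6085 0.2748] w [0.5816 0.2747] [0.6341 0.275 ]
drop [0.4554 0.2649] [0.4578 0.2615] large [0.4438 0.1338]
[0.608, 0.269, 0.035] [508.91219292 147.52586791]
[0.608, 0.269, 0] [498.99983512 149.88789988]
[0.449, 0.271, 0.1] [257.7897207  138.22013369]
[0.449, 0.271, 0] [295.30108747 147.37880616]
[0.615, 0.133, 0.056] [514.08472174 338.7215006 ]
[0.615, 0.133, 0] [498.94278799 316.52097949]
[0.296, 0.252, 0.445, 0.0, 0.0, -0.25]
```

The objects picture shows the small reel's hub at (510,139), the dropper at (285,155) and the can lid at (515,332). The fixes agree with the known sizes, so I'll take the reel first.

>>> move_arm:
  increments:
    - [0.32,0.255,0.3,0,0,-0.222,1]
    - [0.32,0.255,0.3,0,0,-0.222,1]
    - [0.32,0.255,0.3,0,0,-0.222,1]
    - [0.32,0.255,0.3,0,0,-0.222,1]
    - [0.32,0.255,0.3,0,0,-0.222,1]
    - [0.32,0.255,0.3,0,0,-0.222,1]
    - [0.32,0.255,0.3,0,0,-0.222,1]
    - [0.32,0.255,0.45,0,0,-0.222,1]

```text
time_s: 5.27
position: [0.6152, 0.278, 0.1096]
tcp_rot: [[-0.641, 0.768, 0.018], [0.768, 0.641, 0.005], [-0.008, 0.017, -1.0]]
force: [2.0, -0.1, 0.5]
opening: 0.999
grasp_force: 0.0
```

```bash
python3 - <<'E'
from h import *
st()
c=viewer.capture("wrist"); cv2.imwrite("pics/r1.png",cv2.resize(c["image"],(800,600),interpolation=cv2.INTER_CUBIC))
for n in ["wrist","scene","side"]:
    c=viewer.capture(n)
    print([(np.round(r["location"]).tolist(),round(r["conf"],2),np.round(onz(c,r["location"],.0175)[:2],4).tolist()) for r in nets.find_in(n,"small_reel_mid")[:3]])
print(goal([.6085,.2748,.026],40))
E
```

```text
5.2667 [0.6152 0.278  0.1096] yaw 39.8 op 86.9 gf 0.0 F [ 2.  -0.1  0.5] q [ 15.  42.  81.   0.  56. -25.]
[([258.0, 209.0], 0.83, [0.6092, 0.273])]
[([142.0, 283.0], 0.8, [0.6105, 0.271])]
[([299.0, 228.0], 0.42, [0.4554, -0.0291]), ([210.0, 294.0], 0.4, [0.612, 0.2411])]
[-0.0, -0.007, 0.261, 0.001, 0.001, -0.0]
```

View pics/r1.png

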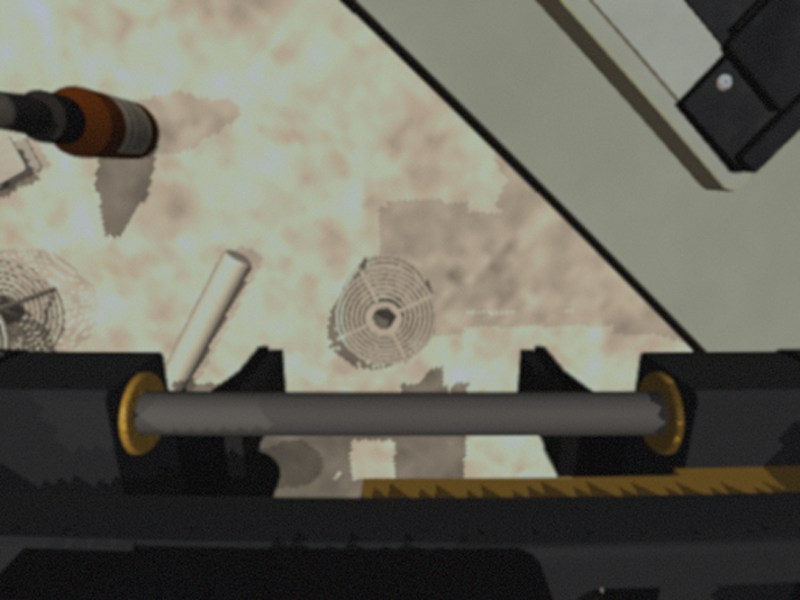

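The picture shows the reel's hub at (384,317) between the fingers. A bench edge runs diagonally from (345,0) to (705,350), and I'll check its height before going down.

```bash
python3 - <<'E'
from h import *
c=viewer.capture("wrist");s=bot.read_state()
f=lambda c,u,z: np.round(onz(c,(u[0]*.64,u[1]*.64),z)[:2],4)
print("hub",f(c,(384,317),.035))
R=np.array(s["tcp_rot"]);e=R.T@(c["eye"]-s["position"]);O=R.T@c["orientation"]
R0=np.array([[0,1,0],[1,0,0],[0,0,-1.]]);c0=dict(c,eye=np.array([.5319,.1789,.2334])+R0@e,orientation=R0@O)
for z in (-.1,0,.05,.1,.15):
    print(z,f(c0,(270,2),z),f(c0,(790,15),z),"|",f(c,(360,12),z),f(c,(690,340),z))
E
```

```text
hub [0.6003 0.2742]
-0.1 [0.4104 0.4058] [0.9008 0.4018] | [0.474  0.3955] [0.8269 0.3834]
0 [0.4354 0.3738] [0.8245 0.3707] | [0.4989 0.3773] [0.7523 0.3687]
0.05 [0.4478 0.3579] [0.7863 0.3551] | [0.5113 0.3683] [0.7151 0.3613]
0.1 [0.4603 0.3419] [0.7481 0.3396] | [0.5237 0.3592] [0.6778 0.354 ]
0.15 [0.4728 0.326 ] [0.71  0.324] | [0.5362 0.3502] [0.6405 0.3466]
```

>>> move_arm:
  increments:
    - [0,0,0.13,0,0,0,1]
    - [0,0,0.26,0,0,0,1]
    - [0,0,0.26,0,0,0,1]
    - [0,0,0.26,0,0,0,1]
    - [0,0,0.26,0,0,0,0.45]
    - [0,0,0.26,0,0,0,0.45]
    - [0,0,0.26,0,0,0,0.45]
    - [0,0,0.26,0,0,0,0.45]
    - [0,0,0.26,0,0,0,0.45]

```text
time_s: 6.42
position: [0.6094, 0.2763, 0.0258]
tcp_rot: [[-0.642, 0.766, 0.003], [0.766, 0.642, 0.001], [-0.001, 0.003, -1.0]]
force: [-0.4, 0.2, 0.1]
opening: 0.708
grasp_force: 0.0
```

```bash
python3 - <<'E'
from h import *
st(); print(np.round(bot.read_state()["tcp_rot"],3).tolist(),goal([.4169,-.2981,.1],40))
E
```

```text
6.4167 [0.6094 0.2763 0.0258] yaw 40.0 op 61.6 gf 0.0 F [-0.4  0.2  0.1] q [ 15.  48.  83.  -0.  49. -25.]
[[-0.642, 0.766, 0.003], [0.766, 0.642, 0.001], [-0.001, 0.003, -1.0]] [-1.056, -1.721, -0.251, 0.001, 0.0, -0.0]
```

>>> move_arm:
  increments:
    - [0,0,0,0,0,0,0.3]
    - [0,0,0,0,0,0,0.3]
    - [0,0,0,0,0,0,0.3]
    - [0,0,0,0,0,0,0.3]
    - [0,0,0,0,0,0,0.3]
    - [0,0,0,0,0,0,0.3]
    - [0,0,-0.05,0,0,0,0.3]
    - [0,0,-0.15,0,0,0,0.3]
    - [0,0,-0.3,0,0,0,0.3]
    - [0,0,-0.43,0,0,0,0.3]

```text
time_s: 7.25
position: [0.6073, 0.2757, 0.1526]
tcp_rot: [[-0.642, 0.767, -0.004], [0.767, 0.642, -0.001], [0.002, -0.003, -1.0]]
force: [0.8, -0.3, -0.1]
opening: 0.589
grasp_force: 30.0
```

```bash
python3 - <<'E'
from h import *
st(); print(goal([.5,0.0,.17],40),goal([.4169,-.2981,.17],40))
c=viewer.capture("side"); X=bot.read_state()["position"]; u=np.clip(proj(c,X).astype(int),[60,60],[450,320]);print(u)
cv2.imwrite("pics/r2.png",cv2.resize(c["image"][u[1]-60:u[1]+60,u[0]-60:u[0]+60],(480,480),interpolation=cv2.INTER_CUBIC))
E
```

```text
7.25 [0.6073 0.2757 0.1526] yaw 40.0 op 51.3 gf 30.013435410219245 F [ 0.8 -0.3 -0.1] q [ 15.  39.  80.   0.  62. -25.]
[-0.475, -0.864, -0.056, -0.001, -0.001, -0.0] [-1.059, -1.715, -0.054, -0.001, -0.001, -0.0]
[198 258]
```

View pics/r2.png

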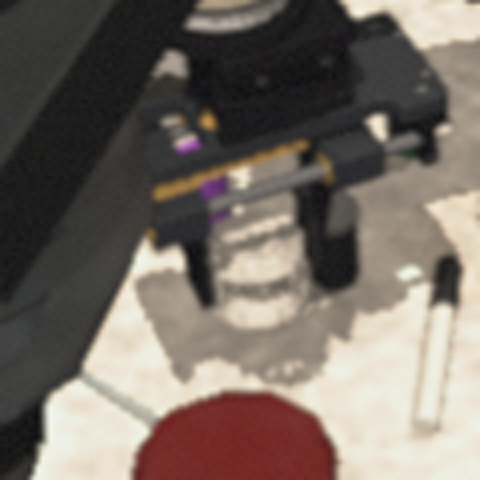

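The picture shows the reel held level between the fingers, at about (260,270). I'll triangulate how far it sits from the TCP.

```bash
cat >> h.py <<'E'
def tri(t,cams=("scene","side")):
    A=[];B=[]
    for n in cams:
        c=viewer.capture(n)
        X=bot.read_state()["position"]
        rs=[r for r in nets.find_in(n,t)]
        print(n,[(np.round(r["location"]).tolist(),round(r["conf"],2)) for r in rs[:3]],"tcp px",np.round(proj(c,X)))
        if rs:
            r=min(rs,key=lambda r:np.linalg.norm(np.array(r["location"])-proj(c,X)))
            e,d=ray(c,r["location"]);d/=np.linalg.norm(d);P=np.eye(3)-np.outer(d,d);A.append(P);B.append(P@e)
    if len(A)>1: print("tri",t,np.round(np.linalg.solve(sum(A),sum(B)),4))
E
python3 - <<'E'
from h import *
tri("small_reel_mid");st()
E
```

```text
scene [([124.0, 220.0], 0.79)] tcp px [124. 222.]
side [([199.0, 265.0], 0.87)] tcp px [200. 262.]
tri small_reel_mid [0.6065 0.2875 0.1665]
7.5 [0.6079 0.2759 0.1524] yaw 40.0 op 51.4 gf 30.013340216246434 F [-0.5  0.  -0.6] q [ 15.  39.  80.   0.  62. -25.]
```

>>> move_arm:
  increments:
    - [-0.475,-0.864,-0.05,0,0,0,0.3]
    - [-0.475,-0.864,-0.05,0,0,0,0.3]
    - [-0.475,-0.864,-0.05,0,0,0,0.3]
    - [-0.475,-0.864,-0.05,0,0,0,0.3]
    - [-0.475,-0.864,-0.05,0,0,0,0.3]
    - [-0.475,-0.864,-0.05,0,0,0,0.3]
    - [-0.475,-0.864,-0.05,0,0,0,0.3]
    - [-0.475,-0.864,-0.05,0,0,0,0.3]
    - [-0.475,-0.864,-0.05,0,0,0,0.3]

```text
time_s: 8.25
position: [0.4993, -0.0015, 0.1658]
tcp_rot: [[-0.638, 0.77, -0.004], [0.77, 0.638, 0.001], [0.004, -0.003, -1.0]]
force: [0.2, -0.3, -0.8]
opening: 0.591
grasp_force: 30.0
```

>>> move_arm:
  increments:
    - [-0.584,-0.852,0,0,0,0,0.3]
    - [-0.584,-0.852,0,0,0,0,0.3]
    - [-0.584,-0.852,0,0,0,0,0.3]
    - [-0.584,-0.852,0,0,0,0,0.3]
    - [-0.584,-0.852,0,0,0,0,0.3]
    - [-0.584,-0.852,0,0,0,0,0.3]
    - [-0.584,-0.852,0,0,0,0,0.3]
    - [-0.584,-0.852,0,0,0,0,0.3]
    - [-0.584,-0.852,0,0,0,0,0.3]
    - [-0.584,-0.852,0.1,0,0,0,0.3]

```text
time_s: 9.08
position: [0.4214, -0.3009, 0.1399]
tcp_rot: [[-0.641, 0.767, 0.007], [0.767, 0.641, -0.007], [-0.01, 0.001, -1.0]]
force: [-0.3, -1.0, -1.1]
opening: 0.588
grasp_force: 30.0
```

```bash
python3 - <<'E'
from h import *
tri("small_reel_mid");st();print(goal([.4169,-.2981,.0345],40))
E
```

```text
scene [([357.0, 136.0], 0.55)] tcp px [355. 136.]
side [] tcp px [329. 139.]
9.2833 [ 0.4179 -0.2956  0.1362] yaw 40.1 op 51.5 gf 30.018320332746953 F [-0.   0.3 -0.6] q [-48.  30. 103.   0.  47. -88.]
[-0.006, -0.008, 0.339, 0.0, -0.001, 0.0]
```

>>> move_arm:
  increments:
    - [-0.006,-0.008,0.12,0,0,0,0.3]
    - [-0.006,-0.008,0.22,0,0,0,0.3]
    - [-0.006,-0.008,0.28,0,0,0,0.3]
    - [-0.006,-0.008,0.32,0,0,0,0.3]
    - [-0.006,-0.008,0.338,0,0,0,0.3]
    - [-0.006,-0.008,0.338,0,0,0,0.3]
    - [-0.006,-0.008,0.338,0,0,0,0.3]
    - [-0.006,-0.008,0.338,0,0,0,0.3]

```text
time_s: 9.95
position: [0.4182, -0.3013, 0.037]
tcp_rot: [[-0.643, 0.766, 0.002], [0.766, 0.643, -0.002], [-0.002, 0.0, -1.0]]
force: [-0.5, 0.6, -0.7]
opening: 0.593
grasp_force: 30.0
```

```bash
python3 - <<'E'
from h import *
st();print(goal([.4169,-.2981,.0345],40))
E
```

```text
9.95 [ 0.4182 -0.3013  0.037 ] yaw 40.0 op 51.6 gf 30.018029014463536 F [-0.5  0.6 -0.7] q [-48.  41. 106.   0.  33. -88.]
[0.011, 0.004, 0.008, 0.0, 0.001, 0.0]
```

Release gradually, then rise.

>>> move_arm:
  increments:
    - [0.01,0.004,0.008,0,0,0,0.3]
    - [0.01,0.004,0.008,0,0,0,0.3]
    - [0.01,0.004,0.008,0,0,0,0.75]
    - [0.01,0.004,0.008,0,0,0,0.75]
    - [0.01,0.004,0.008,0,0,0,0.75]
    - [0.01,0.004,0.008,0,0,0,0.75]
    - [0.01,0.004,-0.04,0,0,0,0.75]
    - [0.01,0.004,-0.12,0,0,0,0.75]
    - [0.01,0.004,-0.25,0,0,0,0.75]
    - [0.01,0.004,-0.38,0,0,0,0.8]

```text
time_s: 10.78
position: [0.4154, -0.2972, 0.1501]
tcp_rot: [[-0.642, 0.767, -0.002], [0.767, 0.642, 0.003], [0.004, -0.0, -1.0]]
force: [0.9, -0.4, 0.4]
opening: 0.772
grasp_force: 0.0
```

```bash
python3 - <<'E'
from h import *
c=viewer.capture("wrist")
cv2.imwrite("pics/p1.png",cv2.resize(c["image"],(640,480),interpolation=cv2.INTER_CUBIC))
st()
print([(np.round(r["location"]).tolist(),round(r["conf"],2),np.round(onz(c,r["location"],.0255)[:2],4).tolist()) for r in nets.find_in("wrist","small_reel_mid")[:3]], proj(c,[.4169,-.2981,.043])/.8, proj(c,[.4169,-.2981,.008])/.8)
print(goal([.64,0.0,.22],-50),goal([.62,0.03,.22],-50))
E
```

```text
10.8333 [ 0.4189 -0.3007  0.1576] yaw 40.0 op 68.1 gf 0.0 F [ 0.8 -1.2  3.5] q [-48.  28. 102.  -0.  49. -88.]
[([256.0, 190.0], 0.82, [0.4147, -0.2975])] [322.32783555 246.92642565] [322.14077306 234.96807297]
[0.293, 1.209, -0.219, 0.003, 0.003, 0.5] [0.413, 1.222, -0.221, 0.003, 0.003, 0.5]
```

View pics/p1.png

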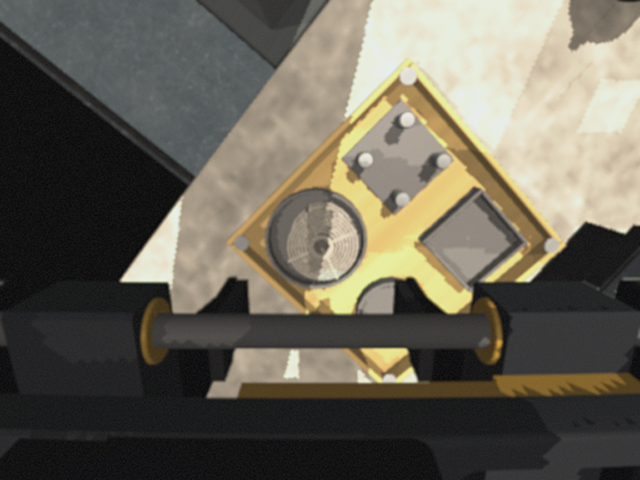

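The reel's top is centred in the large cup at (322,244), against an expected (322,247). The cassette is next.

>>> move_arm:
  increments:
    - [0.24,0.593,-0.1,0,0,-0.25,1]
    - [0.24,0.593,-0.1,0,0,-0.25,1]
    - [0.24,0.593,-0.1,0,0,-0.25,1]
    - [0.24,0.593,-0.1,0,0,-0.25,1]
    - [0.24,0.593,-0.1,0,0,-0.25,1]
    - [0.24,0.593,-0.1,0,0,-0.25,1]
    - [0.24,0.593,-0.1,0,0,-0.25,1]
    - [0.24,0.593,-0.1,0,0,-0.25,1]

```text
time_s: 11.55
position: [0.5062, -0.1275, 0.1792]
tcp_rot: [[-0.996, 0.086, -0.001], [0.086, 0.996, 0.0], [0.001, 0.0, -1.0]]
force: [-0.8, 0.2, -0.3]
opening: 0.999
grasp_force: 0.0
```

```bash
python3 - <<'E'
from h import *
st();print(goal([.6,.012,.15],130))
E
```

```text
11.55 [ 0.5062 -0.1275  0.1792] yaw 85.1 op 86.9 gf 0.0 F [-0.8  0.2 -0.3] q [ -26.   27.  100.   -0.   53. -111.]
[-0.272, 0.49, 0.097, 0.0, -0.0, -0.25]
```

>>> move_arm:
  increments:
    - [-0.27,0.49,0,0,0,-0.25,1]
    - [-0.27,0.49,0,0,0,-0.25,1]
    - [-0.27,0.49,0,0,0,-0.25,1]
    - [-0.27,0.49,0,0,0,-0.25,1]
    - [-0.27,0.49,0.1,0,0,-0.25,1]
    - [-0.27,0.49,0.1,0,0,-0.25,1]
    - [-0.27,0.49,0.1,0,0,-0.25,1]
    - [-0.27,0.49,0.1,0,0,-0.25,1]
    - [-0.27,0.49,0.1,0,0,-0.25,1]

```text
time_s: 12.3
position: [0.5996, 0.0105, 0.1491]
tcp_rot: [[-0.768, -0.64, -0.001], [-0.64, 0.768, 0.0], [0.001, 0.001, -1.0]]
force: [-0.0, -0.5, 1.5]
opening: 1.002
grasp_force: 0.0
```

```bash
python3 - <<'E'
from h import *
for i in range(2): c=viewer.capture("wrist")
import pickle; pickle.dump({k:c[k] for k in c if k!="image"},open("c.pkl","wb"))
cv2.imwrite("pics/cas.png",cv2.resize(c["image"][:240,130:380],(750,720*1),interpolation=cv2.INTER_CUBIC)[:600])
st()
print([(np.round(r["location"]).tolist(),round(r["conf"],2),np.round(onz(c,r["location"],.023)[:2],4).tolist()) for r in nets.find_in("wrist","cassette_mid")[:3]], proj(c,[.598,.011,.023]))
E
```

```text
12.4 [0.5999 0.0103 0.1498] yaw 129.8 op 86.9 gf 0.0 F [ 0.8  0.9 -0.3] q [ -10.   34.   90.    0.   56. -140.]
[([256.0, 188.0], 0.61, [0.5983, 0.0089])] [257.51066926 188.78178677]
```

View pics/cas.png

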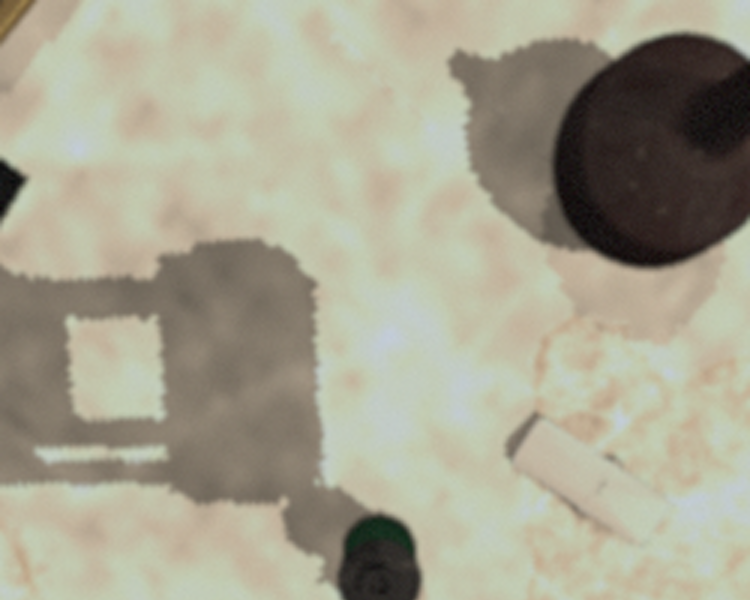

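The crop shows the drum's top at about (380,577) with the lip hidden behind it. I'll take the lip's direction from the first wrist picture.

```bash
python3 - <<'E'
from h import *
import pickle
c=pickle.load(open("c.pkl","rb"));s=bot.read_state()
print("drum",onz(c,(256.7,192.3),.041))
R=np.array(s["tcp_rot"]);e=R.T@(np.array(c["eye"])-s["position"]);O=R.T@np.array(c["orientation"])
R0=np.array([[0,1,0],[1,0,0],[0,0,-1.]]);c0=dict(c,eye=np.array([.625,0,.2335])+R0@e,orientation=R0@O)
f=lambda u,z: onz(c0,(u[0]*.64,u[1]*.64),z)[:2]
d=f((367,259),.043);l=f((388,240),.038);print("drum0",d,"lip",l,np.degrees(np.arctan2(*(l-d)[::-1])))
i=cv2.imread("pics/wrist0.png")[140:185,210:265]
cv2.imwrite("pics/lip.png",cv2.resize(i,(550,450),interpolation=cv2.INTER_CUBIC))
E
```

```text
drum [0.59742768 0.00949681 0.041     ]
drum0 [0.60117527 0.01187116] lip [0.61650075 0.02510974] 40.82136843772104
```

View pics/lip.png

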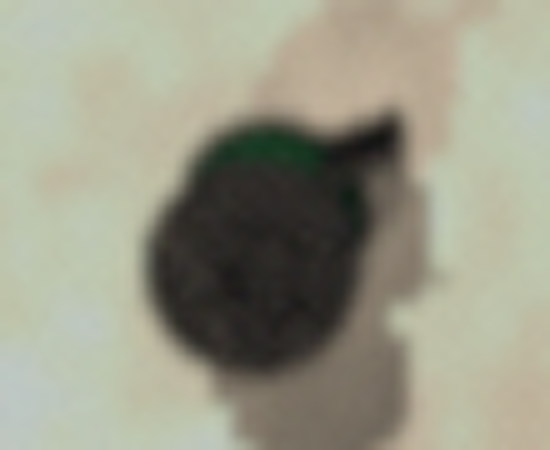

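The crop shows the drum's top at (255,265) and the lip's end at (400,138). That puts the lip at a yaw of about 37-40°, so a pinch at 130° suits it.

>>> move_arm:
  increments:
    - [0,0,0.13,0,0,0,1]
    - [0,0,0.26,0,0,0,0.8]
    - [0,0,0.35,0,0,0,0.6]
    - [0,0,0.413,0,0,0,0.6]
    - [0,0,0.413,0,0,0,0.6]
    - [0,0,0.413,0,0,0,0.1]
    - [0,0,0.413,0,0,0,0.1]
    - [0,0,0.413,0,0,0,0.1]
    - [0,0,0.413,0,0,0,0.1]
    - [0,0,0.413,0,0,0,0.1]

```text
time_s: 13.28
position: [0.6009, 0.0107, 0.0274]
tcp_rot: [[-0.767, -0.642, 0.003], [-0.642, 0.767, -0.0], [-0.002, -0.002, -1.0]]
force: [0.4, -0.8, -0.4]
opening: 0.403
grasp_force: 0.0
```

>>> move_arm:
  increments:
    - [0,0,0,0,0,0,0.1]
    - [0,0,0,0,0,0,0.1]
    - [0,0,0,0,0,0,0.1]
    - [0,0,0,0,0,0,0.1]
    - [0,0,0,0,0,0,0.1]
    - [0,0,0,0,0,0,0.1]

```text
time_s: 13.78
position: [0.6004, 0.0108, 0.0267]
tcp_rot: [[-0.766, -0.642, 0.001], [-0.642, 0.766, -0.0], [-0.001, -0.001, -1.0]]
force: [0.1, -1.1, 5.1]
opening: 0.274
grasp_force: 30.0
```

```bash
python3 - <<'E'
from h import *
st();print(goal([.599,.01,.15],130))
E
```

```text
13.7833 [0.6004 0.0108 0.0267] yaw 130.0 op 23.8 gf 30.00008488073945 F [ 0.1 -1.1  5.1] q [ -10.   45.   94.    0.   41. -140.]
[0.005, 0.001, -0.411, -0.0, 0.0, -0.0]
```

>>> move_arm:
  increments:
    - [0,0,-0.05,0,0,0,0.1]
    - [0,0,-0.15,0,0,0,0.1]
    - [0,0,-0.3,0,0,0,0.1]
    - [0,0,-0.43,0,0,0,0.1]
    - [0.36,-0.3,-0.45,0,0,0.1,0.1]
    - [0.72,-0.387,-0.45,0,0,0.2,0.1]
    - [0.72,-0.387,-0.45,0,0,0.25,0.1]
    - [0.72,-0.387,-0.45,0,0,0.25,0.1]
    - [0.72,-0.387,-0.45,0,0,0.25,0.1]
    - [0.72,-0.387,-0.45,0,0,0.25,0.1]

```text
time_s: 14.62
position: [0.5076, -0.2186, 0.1608]
tcp_rot: [[-0.998, 0.059, -0.001], [0.059, 0.998, 0.0], [0.001, 0.0, -1.0]]
force: [1.2, -0.2, 0.2]
opening: 0.271
grasp_force: 30.0
```

```bash
python3 - <<'E'
from h import *
viewer.capture("side");viewer.capture("side");st();print(goal([.508,-.2175,.035],85))
E
```

```text
14.7167 [ 0.5073 -0.2223  0.1609] yaw 86.5 op 23.7 gf 30.000319574028254 F [ 0.4  1.2 -0.2] q [ -35.   30.   96.   -0.   53. -122.]
[-0.001, 0.017, 0.42, -0.001, 0.0, 0.008]
```

>>> move_arm:
  increments:
    - [0,0.013,0.13,0,0,0.008,0.1]
    - [0,0.013,0.25,0,0,0.008,0.1]
    - [0,0.013,0.34,0,0,0.008,0.1]
    - [0,0.013,0.4,0,0,0.008,0.1]
    - [0,0.013,0.418,0,0,0.008,0.1]
    - [0,0.013,0.418,0,0,0.008,0.1]
    - [0,0.013,0.418,0,0,0.008,0.1]
    - [0,0.013,0.418,0,0,0.008,0.1]

```text
time_s: 15.38
position: [0.5096, -0.2126, 0.0357]
tcp_rot: [[-0.997, 0.077, 0.0], [0.077, 0.997, -0.0], [-0.0, -0.0, -1.0]]
force: [1.1, -0.1, -0.9]
opening: 0.271
grasp_force: 30.0
```

```bash
python3 - <<'E'
from h import *
viewer.capture("side");st();print(goal([.508,-.2175,.035],85))
E
```

```text
15.4333 [ 0.5096 -0.2127  0.0358] yaw 85.6 op 23.7 gf 29.99942169059068 F [-0.   0.5  0.2] q [ -34.   42.  101.    0.   37. -120.]
[0.004, -0.016, 0.003, -0.0, 0.0, 0.003]
```

>>> move_arm:
  increments:
    - [0.004,-0.015,0.003,0,0,0,0.1]
    - [0.004,-0.015,0.003,0,0,0,0.1]
    - [0.004,-0.015,0.003,0,0,0,0.1]
    - [0.004,-0.015,0.003,0,0,0,0.5]
    - [0.004,-0.015,0.003,0,0,0,0.5]
    - [0.004,-0.015,0.003,0,0,0,0.5]
    - [0.004,-0.015,-0.05,0,0,0,0.5]
    - [0.004,-0.015,-0.15,0,0,0,0.5]
    - [0.004,-0.015,-0.28,0,0,0,0.6]
    - [0.004,-0.015,-0.42,0,0,0,0.8]

```text
time_s: 16.27
position: [0.5065, -0.2167, 0.1613]
tcp_rot: [[-0.997, 0.078, -0.003], [0.078, 0.997, 0.002], [0.003, 0.002, -1.0]]
force: [-0.3, -0.5, -0.1]
opening: 0.575
grasp_force: 0.0
```

```bash
python3 - <<'E'
from h import *
viewer.capture("wrist");viewer.capture("wrist");c=viewer.capture("wrist")
cv2.imwrite("pics/p2.png",cv2.resize(c["image"],(640,480),interpolation=cv2.INTER_CUBIC))
st()
print([(np.round(r["location"]).tolist(),round(r["conf"],2),np.round(onz(c,r["location"],.031)[:2],4).tolist()) for r in nets.find_in("wrist","cassette_mid")[:3]], proj(c,[.508,-.2175,.049])/.8)
print(goal([.56,-.04,.2],85),goal([.615,.137,.2],85))
E
```

```text
16.4167 [ 0.5098 -0.2188  0.1648] yaw 85.6 op 61.3 gf 0.0 F [-0.7  0.1 -0.3] q [ -35.   30.   96.   -0.   53. -120.]
[([259.0, 180.0], 0.58, [0.5054, -0.2183]), ([167.0, 175.0], 0.46, [0.4941, -0.3069])] [324.57340941 233.49412352]
[-0.126, 0.604, -0.125, -0.001, 0.001, 0.003] [-0.263, 1.206, -0.126, -0.001, 0.001, 0.003]
```

View pics/p2.png

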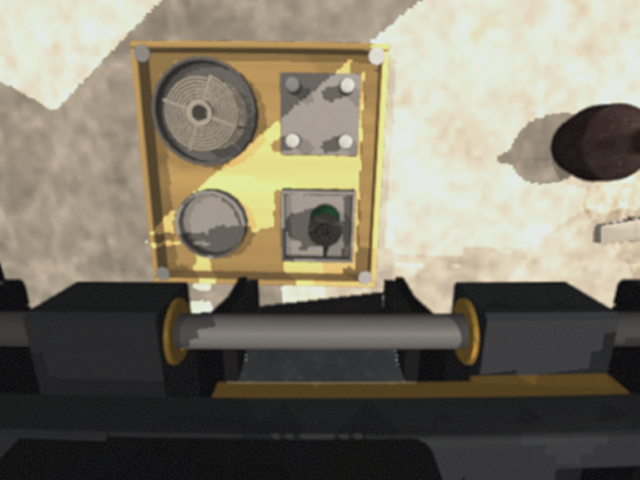

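The picture shows the cassette upright in the pocket, drum top at (324,232) with the lip towards +x. The can is next.

>>> move_arm:
  increments:
    - [-0.13,0.6,-0.1,0,0,0,1]
    - [-0.13,0.6,-0.1,0,0,0,1]
    - [-0.13,0.6,-0.1,0,0,0,1]
    - [-0.13,0.6,-0.1,0,0,0,1]
    - [-0.13,0.6,-0.1,0,0,0,1]
    - [-0.26,1,-0.1,0,0,0,1]
    - [-0.26,1,-0.1,0,0,0,1]
    - [-0.26,1,-0.1,0,0,0,1]
    - [-0.26,1,-0.1,0,0,0,1]
    - [-0.26,1,-0.1,0,0,0,1]

```text
time_s: 17.3
position: [0.6078, 0.078, 0.1888]
tcp_rot: [[-0.997, 0.073, -0.004], [0.073, 0.997, 0.0], [0.004, -0.0, -1.0]]
force: [-1.5, 0.2, 0.1]
opening: 1.001
grasp_force: 0.0
```

```bash
python3 - <<'E'
from h import *
viewer.capture("wrist");viewer.capture("wrist");c=viewer.capture("wrist")
st()
for n in ("wrist","scene"):
  c=viewer.capture(n); print([(np.round(r["location"]).tolist(),round(r["conf"],2),np.round(onz(c,r["location"],.028)[:2],4).tolist(),c["image"][int(r["location"][1]),int(r["location"][0])].tolist()) for r in nets.find_in(n,"can_mid")[:4]])
print(goal([.615,.137,.15],85))
E
```

```text
17.45 [0.6073 0.0746 0.1897] yaw 85.5 op 87.0 gf 0.0 F [-1.2  0.6 -0.4] q [ -3.  32.  86.  -0.  62. -89.]
[([314.0, 189.0], 0.97, [0.6198, 0.1359], [93, 104, 110]), ([295.0, 281.0], 0.85, [0.7291, 0.1098], [128, 49, 114])]
[([163.0, 219.0], 0.85, [0.7019, 0.1085], [116, 42, 103]), ([185.0, 238.0], 0.75, [0.6169, 0.1355], [34, 35, 37])]
[-0.006, 0.211, 0.137, -0.0, -0.0, 0.002]
```

>>> move_arm:
  increments:
    - [-0.012,0.211,0.1,0,0,0,1]
    - [-0.012,0.211,0.13,0,0,0,1]
    - [-0.012,0.211,0.13,0,0,0,1]
    - [-0.012,0.211,0.2,0,0,0,1]
    - [-0.012,0.211,0.3,0,0,0,1]
    - [-0.012,0.211,0.42,0,0,0,0.8]
    - [-0.012,0.211,0.5,0,0,0,0.7]
    - [-0.012,0.211,0.537,0,0,0,0.6]
    - [-0.012,0.211,0.537,0,0,0,0.6]
    - [-0.012,0.211,0.537,0,0,0,0.6]

```text
time_s: 18.48
position: [0.6176, 0.1377, 0.0305]
tcp_rot: [[-0.997, 0.078, 0.0], [0.078, 0.997, -0.0], [-0.0, -0.0, -1.0]]
force: [0.6, 0.3, 0.4]
opening: 0.707
grasp_force: 0.0
```

>>> move_arm:
  increments:
    - [0,0,0,0,0,0,0.1]
    - [0,0,0,0,0,0,0.1]
    - [0,0,0,0,0,0,0.1]
    - [0,0,0,0,0,0,0.1]
    - [0,0,0,0,0,0,0.1]
    - [0,0,0,0,0,0,0.1]
    - [0,0,0,0,0,0,0.1]
    - [0,0,0,0,0,0,0.1]

```text
time_s: 19.15
position: [0.6179, 0.1384, 0.0311]
tcp_rot: [[-0.997, 0.077, 0.002], [0.077, 0.997, -0.0], [-0.002, 0.0, -1.0]]
force: [-0.1, -0.9, 6.0]
opening: 0.364
grasp_force: 30.3
```

```bash
python3 - <<'E'
from h import *
st()
E
```

```text
19.15 [0.6179 0.1384 0.0311] yaw 85.6 op 31.6 gf 30.268493508920074 F [-0.1 -0.9  6. ] q [  3.  46.  88.  -0.  45. -83.]
```

>>> move_arm:
  increments:
    - [0,0,-0.05,0,0,0,0.1]
    - [0,0,-0.15,0,0,0,0.1]
    - [0,0,-0.3,0,0,0,0.1]
    - [0,0,-0.43,0,0,0,0.1]
    - [0,-0.1,-0.45,0,0,0,0.1]
    - [0.13,-0.3,-0.45,0,0,0,0.1]
    - [0.2,-0.75,-0.45,0,0,0,0.1]
    - [0.2,-0.75,-0.45,0,0,0,0.1]
    - [0.2,-0.75,-0.45,0,0,0,0.1]
    - [0.2,-0.75,-0.45,0,0,0,0.1]

```text
time_s: 19.98
position: [0.5387, -0.0826, 0.165]
tcp_rot: [[-0.997, 0.077, -0.0], [0.077, 0.997, 0.0], [0.0, 0.0, -1.0]]
force: [0.8, -0.6, -0.5]
opening: 0.365
grasp_force: 30.0
```

```bash
python3 - <<'E'
from h import *
c=viewer.capture("scene");u=proj(c,bot.read_state()["position"]).astype(int);cv2.imwrite("pics/can.png",cv2.resize(c["image"][u[1]-50:u[1]+50,u[0]-60:u[0]+60],(600,500),interpolation=cv2.INTER_CUBIC))
viewer.capture("side");st();print(goal([.5046,-.3055,.16],85))
E
```

```text
20.0833 [ 0.5385 -0.0862  0.1649] yaw 85.2 op 31.9 gf 30.006473623216152 F [0.8 0.9 0.1] q [ -21.   30.   97.   -0.   53. -106.]
[0.051, -0.738, 0.018, -0.0, -0.0, 0.001]
```

View pics/can.png

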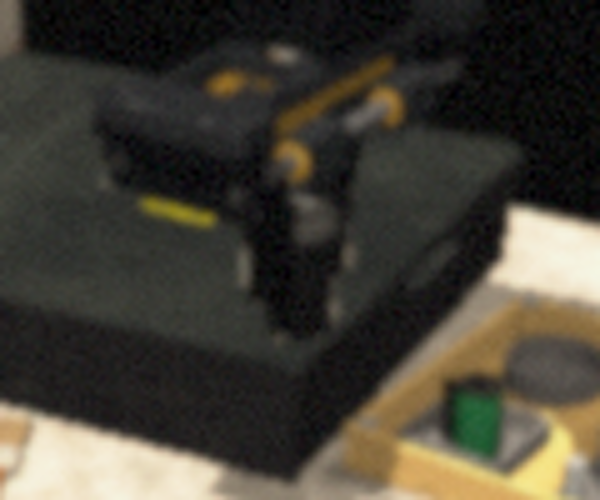

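The picture shows the can held upright between the fingers at (310,230). Carry it on to the small cup.

>>> move_arm:
  increments:
    - [0.05,-0.738,0.02,0,0,0,0.1]
    - [0.05,-0.738,0.02,0,0,0,0.1]
    - [0.05,-0.738,0.02,0,0,0,0.1]
    - [0.05,-0.738,0.02,0,0,0,0.1]
    - [0.05,-0.738,0.02,0,0,0,0.1]
    - [0.05,-0.738,0.02,0,0,0,0.1]
    - [0.05,-0.738,0.02,0,0,0,0.1]
    - [0.05,-0.738,0.02,0,0,0,0.1]

```text
time_s: 20.75
position: [0.5075, -0.3002, 0.1585]
tcp_rot: [[-0.997, 0.079, -0.001], [0.079, 0.997, 0.002], [0.001, 0.002, -1.0]]
force: [0.3, 0.1, 0.1]
opening: 0.367
grasp_force: 30.0
```

```bash
python3 - <<'E'
from h import *
viewer.capture("side");viewer.capture("side");st();print(goal([.5046,-.3055,.0395],85))
E
```

```text
20.85 [ 0.5077 -0.2984  0.1587] yaw 85.6 op 31.9 gf 30.00777628272772 F [ 0.3  0.6 -0. ] q [ -41.   33.   91.    0.   56. -127.]
[0.008, -0.025, 0.397, 0.001, -0.0, 0.003]
```

>>> move_arm:
  increments:
    - [0.006,-0.018,0.12,0,0,0,0.1]
    - [0.006,-0.018,0.23,0,0,0,0.1]
    - [0.006,-0.018,0.32,0,0,0,0.1]
    - [0.006,-0.018,0.375,0,0,0,0.1]
    - [0.006,-0.018,0.39,0,0,0,0.1]
    - [0.006,-0.018,0.39,0,0,0,0.1]
    - [0.006,-0.018,0.39,0,0,0,0.1]
    - [0.006,-0.018,0.39,0,0,0,0.1]

```text
time_s: 21.52
position: [0.5067, -0.306, 0.0436]
tcp_rot: [[-0.997, 0.076, 0.002], [0.076, 0.997, -0.002], [-0.002, -0.002, -1.0]]
force: [1.1, 0.2, -0.1]
opening: 0.366
grasp_force: 30.0
```

```bash
python3 - <<'E'
from h import *
for i in range(3): viewer.capture("side");st()
print(goal([.5046,-.3055,.0392],85))
E
```

```text
21.5667 [ 0.5067 -0.3063  0.0437] yaw 85.6 op 31.9 gf 30.044491086155176 F [ 0.4 -0.   0.8] q [ -42.   43.   95.    0.   42. -128.]
21.6167 [ 0.5065 -0.3064  0.0436] yaw 85.6 op 31.8 gf 30.044305454939604 F [ 0.4 -0.7 -0.5] q [ -42.   43.   95.    0.   42. -128.]
21.6667 [ 0.5063 -0.3064  0.0435] yaw 85.6 op 31.8 gf 30.044352505356073 F [0.4 0.5 0.5] q [ -42.   43.   95.    0.   42. -128.]
[0.006, 0.003, 0.014, -0.001, 0.001, 0.003]
```

>>> move_arm:
  increments:
    - [0.005,0.002,0.012,0,0,0,0.1]
    - [0.005,0.002,0.012,0,0,0,0.1]
    - [0.005,0.002,0.012,0,0,0,0.1]
    - [0.005,0.002,0.012,0,0,0,0.1]

```text
time_s: 22.0
position: [0.5046, -0.306, 0.0391]
tcp_rot: [[-0.997, 0.078, 0.001], [0.078, 0.997, -0.001], [-0.002, -0.001, -1.0]]
force: [1.0, -1.1, 3.7]
opening: 0.362
grasp_force: 30.2
```

```bash
python3 - <<'E'
from h import *
for i in range(2): viewer.capture("side");st()
E
```

```text
22.05 [ 0.5046 -0.306   0.0391] yaw 85.5 op 32.3 gf 30.251689944416285 F [1.4 0.1 4.3] q [ -42.   43.   95.   -0.   42. -128.]
22.1 [ 0.5046 -0.3059  0.0391] yaw 85.5 op 31.8 gf 30.272268019616604 F [ 0.5 -1.   4.9] q [ -42.   43.   95.   -0.   42. -128.]
```

Contact force is about 4 N, so the can is on the floor. Release.

>>> move_arm:
  increments:
    - [0,0,0,0,0,0,0.55]
    - [0,0,0,0,0,0,0.55]
    - [0,0,0,0,0,0,0.55]
    - [0,0,0,0,0,0,0.55]
    - [0,0,-0.03,0,0,0,0.55]
    - [0,0,-0.1,0,0,0,0.55]
    - [0,0,-0.2,0,0,0,0.55]
    - [0,0,-0.33,0,0,0,0.6]
    - [0,0,-0.46,0,0,0,0.8]
    - [0,0,-0.59,0,0,0,0.8]

```text
time_s: 22.93
position: [0.5035, -0.3048, 0.2173]
tcp_rot: [[-0.997, 0.078, -0.001], [0.078, 0.997, 0.001], [0.001, 0.001, -1.0]]
force: [0.8, -0.7, -1.1]
opening: 0.672
grasp_force: 0.0
```

```bash
python3 - <<'E'
from h import *
viewer.capture("wrist");viewer.capture("wrist");c=viewer.capture("wrist")
cv2.imwrite("pics/p3.png",cv2.resize(c["image"],(640,480),interpolation=cv2.INTER_CUBIC))
st()
print([(np.round(r["location"]).tolist(),round(r["conf"],2),np.round(onz(c,r["location"],.036)[:2],4).tolist()) for r in nets.find_in("wrist","can_mid")[:3]], proj(c,[.5046,-.3055,.064])/.8)
E
```

```text
23.0833 [ 0.5058 -0.3067  0.2199] yaw 85.6 op 66.9 gf 0.0 F [-0.5 -0.4 -0.1] q [ -42.   28.   88.   -0.   63. -128.]
[([258.0, 174.0], 0.59, [0.507, -0.308])] [325.14734086 221.98752433]
```

View pics/p3.png

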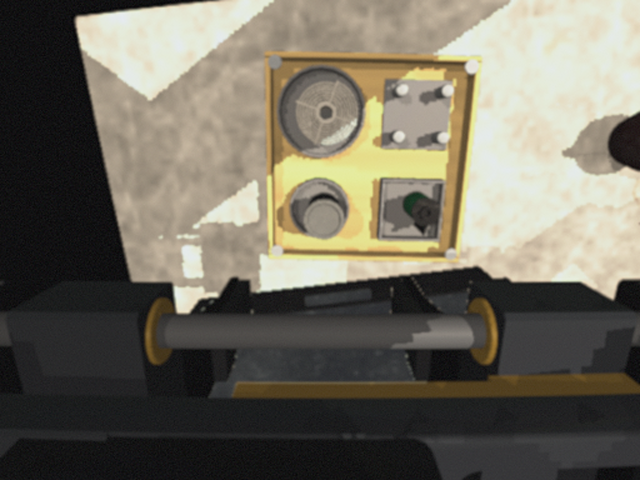

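The can's lid is centred in the small cup at (325,217), against an expected (325,222). The dropper is next.

>>> move_arm:
  increments:
    - [0.08,0.95,0,0,0,0,1]
    - [0.08,0.95,0,0,0,0,1]
    - [0.08,0.95,0,0,0,0,1]
    - [0.08,0.95,0,0,0,0,1]
    - [0.08,0.95,0,0,0,0,1]
    - [0.08,0.95,0,0,0,0,1]
    - [0.08,0.95,0,0,0,0,1]
    - [0.08,0.95,0,0,0,0,1]
    - [0.08,0.95,0,0,0,0,1]

```text
time_s: 23.88
position: [0.5005, -0.017, 0.2139]
tcp_rot: [[-0.997, 0.073, -0.004], [0.073, 0.997, 0.001], [0.004, 0.001, -1.0]]
force: [-0.1, -1.8, 0.0]
opening: 0.998
grasp_force: 0.0
```

>>> move_arm:
  increments:
    - [0.24,0.94,0,0,0,0,1]
    - [0.24,0.94,0,0,0,0,1]
    - [0.24,0.94,0,0,0,0,1]
    - [0.24,0.94,0,0,0,0,1]
    - [0.24,0.94,0,0,0,0,1]
    - [0.24,0.94,0,0,0,0,1]
    - [0.24,0.94,0,0,0,0,1]
    - [0.24,0.94,0,0,0,0,1]
    - [0.24,0.94,0,0,0,0,1]

```text
time_s: 24.63
position: [0.452, 0.268, 0.2144]
tcp_rot: [[-0.997, 0.074, -0.002], [0.074, 0.997, -0.001], [0.001, -0.001, -1.0]]
force: [0.6, 0.1, -0.4]
opening: 1.0
grasp_force: 0.0
```

```bash
python3 - <<'E'
from h import *
viewer.capture("wrist");viewer.capture("wrist")
c=viewer.capture("wrist");st()
cv2.imwrite("pics/dr.png",cv2.resize(c["image"],(768,576),interpolation=cv2.INTER_CUBIC))
import pickle; pickle.dump({k:c[k] for k in c if k!="image"},open("c.pkl","wb"))
for n in ("wrist","scene","side"):
  c=viewer.capture(n); print([(np.round(r["location"]).tolist(),round(r["conf"],2),np.round(onz(c,r["location"],.045)[:2],4).tolist()) for r in nets.find_in(n,"dropper_mid")[:4]])
print(goal([.4555,.263,.15],85))
E
```

```text
24.7833 [0.4528 0.2656 0.2148] yaw 85.4 op 87.0 gf 0.0 F [ 0.1 -0.1  0.4] q [ 18.  24.  98.  -0.  59. -67.]
[([253.0, 176.0], 0.66, [0.4479, 0.2623]), ([137.0, 178.0], 0.32, [0.4395, 0.1358])]
[([215.0, 310.0], 0.77, [0.4416, 0.2715])]
[([278.0, 308.0], 0.97, [0.45, 0.2678])]
[-0.01, -0.011, 0.218, -0.0, -0.0, 0.002]
```

View pics/dr.png

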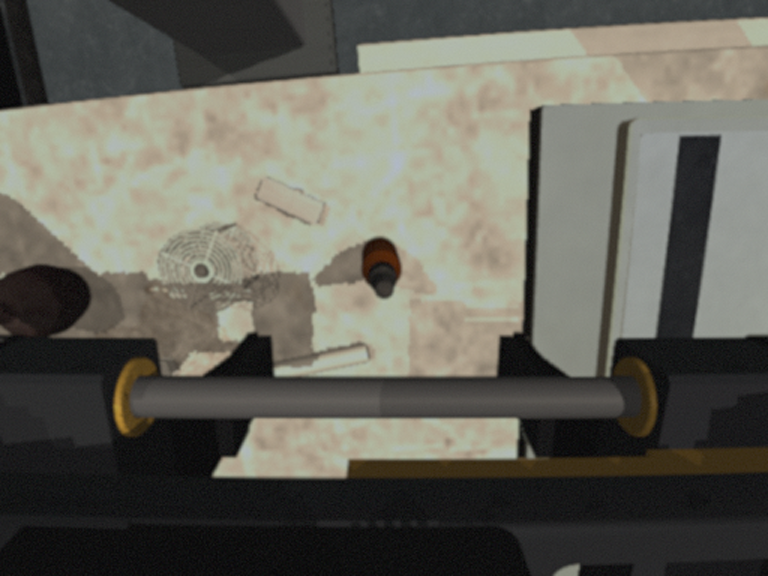

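The picture shows the dropper with its body at (381,258) and teat tip at (384,288). The sides are clear.

```bash
python3 - <<'E'
from h import *
import pickle
c=pickle.load(open("c.pkl","rb"))
for u,z in (((381,262),.055),((384,286),.099),((380,254),.02)): print(onz(c,(u[0]/1.5,u[1]/1.5),z))
for X in ((.4535,.264,.0),(.4535,.264,.062),(.4535,.264,.1)): print(proj(c,X)*1.5)
print(goal([.4535,.264,.048],85))
E
```

```text
[0.44414896 0.26379975 0.055     ]
[0.45009857 0.26557083 0.099     ]
[0.4449805  0.26262513 0.02      ]
[382.78248451 259.53520721]
[382.27699456 277.29746367]
[381.85884468 292.00018524]
[-0.003, -0.008, 0.558, -0.0, -0.0, 0.002]
```

>>> move_arm:
  increments:
    - [0.015,-0.008,0.1,0,0,0,1]
    - [0.015,-0.008,0.2,0,0,0,1]
    - [0.015,-0.008,0.3,0,0,0,1]
    - [0.015,-0.008,0.4,0,0,0,1]
    - [0.015,-0.008,0.48,0,0,0,0.9]
    - [0.015,-0.008,0.53,0,0,0,0.8]
    - [0.015,-0.008,0.556,0,0,0,0.7]
    - [0.015,-0.008,0.556,0,0,0,0.6]
    - [0.015,-0.008,0.556,0,0,0,0.6]

```text
time_s: 25.83
position: [0.4481, 0.2653, 0.0489]
tcp_rot: [[-0.997, 0.078, 0.0], [0.078, 0.997, 0.0], [-0.0, 0.0, -1.0]]
force: [0.1, 0.6, 0.5]
opening: 0.706
grasp_force: 0.0
```

```bash
python3 - <<'E'
from h import *
viewer.capture("side");st()
E
```

```text
25.8833 [0.4485 0.2655 0.0495] yaw 85.5 op 58.1 gf 0.0 F [ 0.  -0.  -0.3] q [ 18.  39. 105.   0.  36. -67.]
```

>>> move_arm:
  increments:
    - [0,0,0,0,0,0,0.5]
    - [0,0,0,0,0,0,0.4]
    - [0,0,0,0,0,0,0.3]
    - [0,0,0,0,0,0,0.1]
    - [0,0,0,0,0,0,0.1]
    - [0,0,0,0,0,0,0.1]
    - [0,0,0,0,0,0,0.1]
    - [0,0,0,0,0,0,0.1]
    - [0,0,0,0,0,0,0.1]

```text
time_s: 26.63
position: [0.4481, 0.2655, 0.0491]
tcp_rot: [[-0.997, 0.078, 0.001], [0.078, 0.997, 0.0], [-0.001, 0.0, -1.0]]
force: [-0.3, -0.3, 5.4]
opening: 0.323
grasp_force: 29.7
```

```bash
python3 - <<'E'
from h import *
viewer.capture("side");st()
E
```

```text
26.6833 [0.4481 0.2655 0.0491] yaw 85.5 op 27.7 gf 29.688621558307204 F [-0.3 -1.3  4.6] q [ 18.  39. 105.  -0.  36. -67.]
```

>>> move_arm:
  increments:
    - [0,0,-0.05,0,0,0,0.1]
    - [0,0,-0.15,0,0,0,0.1]
    - [0,0,-0.28,0,0,0,0.1]
    - [0,0,-0.42,0,0,0,0.1]
    - [0,0,-0.53,0,0,0,0.1]
    - [0,-0.1,-0.54,0,0,0,0.1]
    - [0,-0.8,-0.54,0,0,0,0.1]
    - [0,-0.8,-0.54,0,0,0,0.1]
    - [0,-0.8,-0.54,0,0,0,0.1]
    - [0,-0.8,-0.54,0,0,0,0.1]

```text
time_s: 27.52
position: [0.4314, 0.0679, 0.2104]
tcp_rot: [[-0.997, 0.076, -0.001], [0.076, 0.997, 0.0], [0.001, -0.0, -1.0]]
force: [-0.1, 0.8, -0.9]
opening: 0.318
grasp_force: 29.6
```

```bash
python3 - <<'E'
from h import *
viewer.capture("side");viewer.capture("side");st();print(goal([.4244,-.2104,.2],85))
E
```

```text
27.6167 [0.432  0.0642 0.2103] yaw 85.1 op 27.9 gf 29.567340130743105 F [ 0.3  0.9 -0.7] q [ -6.  18. 109.  -0.  53. -91.]
[-0.053, -0.914, 0.036, -0.001, -0.0, 0.0]
```

>>> move_arm:
  increments:
    - [-0.053,-0.914,0.03,0,0,0,0.1]
    - [-0.053,-0.914,0.03,0,0,0,0.1]
    - [-0.053,-0.914,0.03,0,0,0,0.1]
    - [-0.053,-0.914,0.03,0,0,0,0.1]
    - [-0.053,-0.914,0.03,0,0,0,0.1]
    - [-0.053,-0.914,0.03,0,0,0,0.1]
    - [-0.053,-0.914,0.03,0,0,0,0.1]
    - [-0.053,-0.914,0.03,0,0,0,0.1]
    - [-0.053,-0.914,0.03,0,0,0,0.1]
    - [-0.053,-0.914,0.03,0,0,0,0.1]

```text
time_s: 28.45
position: [0.4264, -0.2037, 0.2011]
tcp_rot: [[-0.997, 0.077, -0.002], [0.077, 0.997, 0.002], [0.002, 0.002, -1.0]]
force: [1.3, -0.2, -0.8]
opening: 0.323
grasp_force: 29.6
```

```bash
python3 - <<'E'
from h import *
viewer.capture("side");viewer.capture("side")
c=viewer.capture("scene");u=proj(c,bot.read_state()["position"]).astype(int);cv2.imwrite("pics/b1.png",cv2.resize(c["image"][u[1]-50:u[1]+110,u[0]-80:u[0]+80],(600,600),interpolation=cv2.INTER_CUBIC))
st();print(goal([.4244,-.2104,.0575],85))
R=np.array(bot.read_state()["tcp_rot"])
for n in ("scene","side"):
  c=viewer.capture(n); r=nets.find_in(n,"dropper_mid")[:2]; print([(np.round(q["location"]),round(q["conf"],2)) for q in r], proj(c,np.array(bot.read_state()["position"])))
E
```

```text
28.6 [ 0.4268 -0.2034  0.2015] yaw 85.7 op 28.1 gf 29.5689723623218 F [-0.2  0.2 -0.7] q [ -39.   21.  105.    0.   53. -125.]
[0.006, -0.024, 0.48, 0.0, -0.0, 0.004]
[(array([341., 137.]), 0.71)] [340.97759856 122.24596594]
[(array([322., 144.]), 0.41)] [323.18178175 134.14927896]
```

View pics/b1.png

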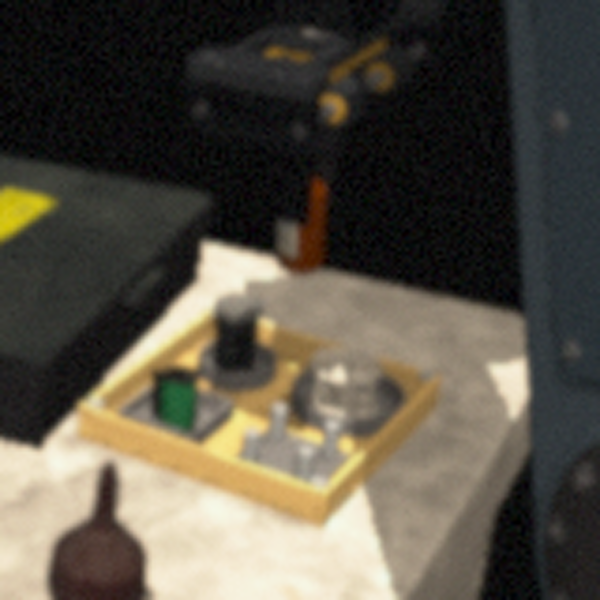

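The picture shows the bottle upright between the fingers above the stand, with the other three standing in place. Lower it.

>>> move_arm:
  increments:
    - [0.006,-0.018,0.05,0,0,0,0.1]
    - [0.006,-0.018,0.15,0,0,0,0.1]
    - [0.006,-0.018,0.27,0,0,0,0.1]
    - [0.006,-0.018,0.35,0,0,0,0.1]
    - [0.006,-0.018,0.37,0,0,0,0.1]
    - [0.006,-0.018,0.37,0,0,0,0.1]
    - [0.006,-0.018,0.37,0,0,0,0.1]

```text
time_s: 29.38
position: [0.4253, -0.2107, 0.0912]
tcp_rot: [[-0.997, 0.077, 0.001], [0.077, 0.997, -0.0], [-0.001, -0.0, -1.0]]
force: [0.6, -0.2, -1.1]
opening: 0.323
grasp_force: 29.6
```

```bash
python3 - <<'E'
from h import *
viewer.capture("side");viewer.capture("side");st();print(goal([.4244,-.2104,.0575],85))
E
```

```text
29.4833 [ 0.4259 -0.2112  0.0921] yaw 85.6 op 28.2 gf 29.568955125287175 F [ 0.5  0.6 -0.8] q [ -40.   33.  110.   -0.   37. -125.]
[0.005, 0.003, 0.115, -0.001, 0.001, 0.003]
```

>>> move_arm:
  increments:
    - [0.004,0.002,0.02,0,0,0,0.1]
    - [0.004,0.002,0.045,0,0,0,0.1]
    - [0.004,0.002,0.07,0,0,0,0.1]
    - [0.004,0.002,0.09,0,0,0,0.1]
    - [0.004,0.002,0.105,0,0,0,0.1]
    - [0.004,0.002,0.112,0,0,0,0.1]
    - [0.004,0.002,0.112,0,0,0,0.1]
    - [0.004,0.002,0.112,0,0,0,0.1]

```text
time_s: 30.15
position: [0.4236, -0.2098, 0.057]
tcp_rot: [[-0.997, 0.078, -0.0], [0.078, 0.997, 0.0], [0.0, 0.0, -1.0]]
force: [-0.1, 0.1, 2.8]
opening: 0.319
grasp_force: 29.6
```

```bash
python3 - <<'E'
from h import *
viewer.capture("side");viewer.capture("side");st();print(goal([.4244,-.2104,.0571],85))
E
```

```text
30.25 [ 0.4236 -0.2098  0.057 ] yaw 85.5 op 28.2 gf 29.63220999838086 F [ 0.8 -0.4  2.4] q [ -40.   37.  112.   -0.   32. -125.]
[-0.003, -0.002, -0.0, 0.0, -0.0, 0.003]
```

Light contact with the floor. Release, then rise straight up.

>>> move_arm:
  increments:
    - [0,0,0,0,0,0,0.6]
    - [0,0,0,0,0,0,0.6]
    - [0,0,0,0,0,0,0.6]
    - [0,0,0,0,0,0,0.6]
    - [0,0,0,0,0,0,0.6]
    - [0,0,-0.04,0,0,0,0.6]
    - [0,0,-0.15,0,0,0,0.6]
    - [0,0,-0.28,0,0,0,0.6]
    - [0,0,-0.41,0,0,0,0.6]
    - [0,0,-0.52,0,0,0,0.6]

```text
time_s: 31.08
position: [0.4236, -0.2098, 0.2153]
tcp_rot: [[-0.997, 0.078, 0.001], [0.078, 0.997, -0.001], [-0.001, -0.001, -1.0]]
force: [0.3, -0.5, -0.3]
opening: 0.602
grasp_force: 0.0
```

```bash
python3 - <<'E'
from h import *
for i in range(4): c=viewer.capture("wrist")
cv2.imwrite("pics/end.png",cv2.resize(c["image"],(768,576),interpolation=cv2.INTER_CUBIC))
st()
for X in ((.4244,-.2104,.008),(.4244,-.2104,.07),(.4244,-.2104,.109)): print(np.round(proj(c,X)*1.5))
print([(np.round(r["location"]*np.array(1)),round(r["conf"],2),np.round(onz(c,r["location"],.05)[:2],4).tolist()) for r in nets.find_in("wrist","dropper_mid")[:3]])
E
```

```text
31.2833 [ 0.4238 -0.2099  0.2138] yaw 85.5 op 52.1 gf 0.0 F [-0.   0.1 -0.3] q [ -40.   20.  105.    0.   55. -125.]
[386. 257.]
[386. 276.]
[386. 291.]
[(array([260., 179.]), 0.89, [0.4243, -0.2073])]
```

View pics/end.png

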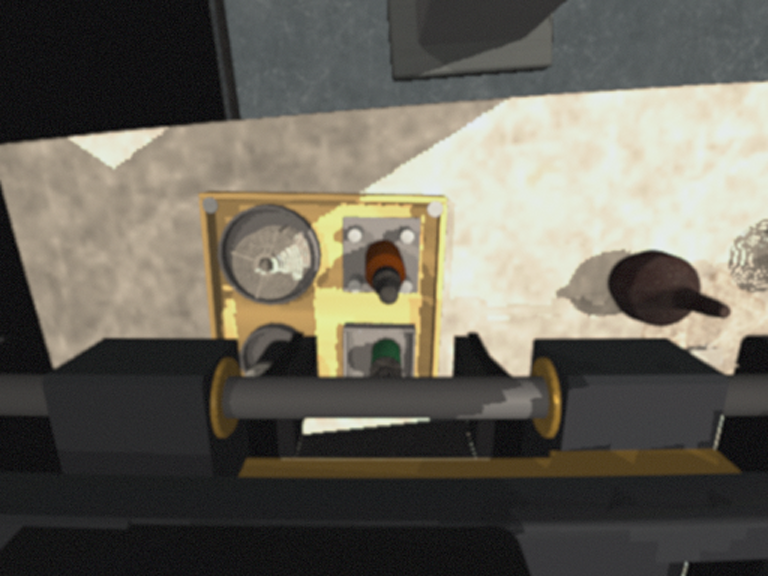

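The bottle stands upright between the posts, its teat at (388,290) against an expected (386,291). The other three things, the blower and the larger reel are undisturbed, so I'll hand in.

```bash
python3 -c "
from h import *
print(workorder.hand_in())"
```

```text
the job is handed in; nothing more can be done
None
```

I set out the caddy and handed it in at about 31 s of the 128 s: cassette, can, smaller reel and dropper bottle each stood upright and centred in the camera checks, with the larger reel and blower left alone; the hand-in returned no verdict.

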